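Scan the flask, then hold it down on the press-to-run mixer

TASK

Log the sample and mix it: with the round flask still standing in front of the clamped hand scanner, squeeze the scanner's trigger all the way in and let it spring back out. Then pick up the flask by its neck, set it upright in the sprung ring cradle of the mixer and press it straight down until the ring is fully home, without forcing the glass. Finish while still holding the flask pressed down there (do not let go: the mixer runs only while it is held), and leave the other things on the table where they are.

Things in the scene. Friction and masses are not known exactly. Their poses are not given: they have to be found in the camera images.
- scanner: Grey pistol-type hand scanner, fixed, clamped lying on its side on a dark base plate; outline seen from above. Origin on the table. Axes: z up; it looks along -y (at the flask); its grip (30 mm thick along y, 32 high, z 32 to 64 mm) runs to -x and ends at x = -101 mm. Head: x 17 to 73, y -70 to 60, top z 79 mm. Base plate 8 mm thick, x -30 to 100, y -55 to 55 mm.
- grip_back (a point): Middle of the back (+y) face of the scanner's grip, opposite the trigger, 48 mm above the table; axes as the scanner's. To squeeze, close the fingers along y from above on this face and on trigger_pad: 56 mm apart at rest, about 44 mm when squeezed home.
- trigger_pad (a point): Middle of the front face of the scanner's black trigger (bar 22 mm high, 11 mm thick), 48 mm above the table, 57 mm from its upright hinge; it faces the scanner's -y side and moves about 12 mm to the scanner's +y when squeezed home.
- trigger (a joint): Hinge of the scanner's trigger, rad: 0 released, 0.22 squeezed home. A spring returns it; home takes about 5 N at trigger_pad.
- flask_mid (a point): Glass flask, 130 mm high, about 0.14 kg: ball of 80 mm diameter (centre 41 mm above its underside) with a white paper band, foot of 38 mm, straight neck of 26 mm free to grip from 82 to 118 mm above the underside, then a 32 mm bead and a dark bung. It stands on the table in front of the scanner. This point: on its axis half-way up, 65 mm above the underside; z along the axis, up.
- ring_mid (a point): Centre of the mixer's level steel ring cradle (9 mm round wire, 62 mm across between wire centres), at the height of the wire's centre, 70 mm above the table when up; moves with the ring. The seated flask rests with its ball on the wire, its axis on the ring's, its underside 9 mm below this point (flask_mid 56 mm above it).
- mixer: The mixer's fixed white base, 120 x 120 x 40 mm; origin at the centre of its underside on the table, z up. Its ring cradle stands on three rods above it.
- ring (a joint): Travel of the ring, m: 0 up, 0.015 fully down, where the rods' collars meet the bushings on the base. A spring holds it up: about 4 N start it moving and about 10 N press it home; the flask's own weight does not move it.
- small_bottle: Bystander: small brown bottle, 45 mm diameter, 93 mm high; origin at its underside.
- small_beaker: Bystander: small glass beaker, 47 mm diameter, 56 mm high; origin at its underside.
- cork_vial: Bystander: vial with a cork, 21 mm diameter, 60 mm high; origin at its underside.

How it is judged (in metres and radians):
On the way, in this order (a step that is already met when the one before it is completed fails the run):
1. the trigger is squeezed home while the flask stands in front of the scanner (value of joint trigger above 0.17 rad and distance of flask_mid from where it was at the start of the episode below 0.02 m), for 0.2 s.
2. the trigger has sprung back, the flask still in place (value of joint trigger below 0.03 rad and distance of flask_mid from where it was at the start of the episode below 0.02 m), for 0.2 s.
3. the flask is lifted off the table (height (world z) of flask_mid above 0.1 m and contact force between flask and the fingers above 1 N), for 0.2 s.
At the end, for the whole second after the job is handed in: The fingers still hold the flask, seated upright in the ring (within about 10 degrees, axis within 10 mm of the ring's), the ring pressed down at least 12.5 of its 15 mm and kept there at rest; the trigger is released (value of joint ring above 0.0125 m and horizontal distance between flask_mid and ring_mid below 0.01 m and z of flask_mid in the frame of ring_mid between 0.05 and 0.061 m and angle between flask_mid's own z axis and vertical below 0.17 rad and contact force between flask and ring above 4 N and contact force between flask and the fingers above 2 N and linear speed of flask below 0.03 m/s and value of joint trigger below 0.03 rad); the arm keeps its last pose, push and grip.
It fails at once if the flask is forced into the ring with more than 60 N (contact force between flask and ring above 60 N).
It fails at once if the flask is tipped by more than about 35 degrees (angle between flask_mid's own z axis and vertical above 0.6 rad).
It fails at once if a bystander is pushed more than 30 mm away (distance of any of small_bottle, small_beaker, cork_vial from where it was at the start of the episode above 0.03 m).
It also fails if it takes over 48 s, if anything falls off the work surface, if the arm or the gripper's body presses on something with over 40 N, if the wrist force passes 120 N, or if a joint passes its speed limit or range.

ROBOT

A 6-joint arm with a two-finger parallel gripper is mounted at the origin on a cart in front of the work surface, level with it; the furniture and walls round the work are solid. World frame = base frame: x ahead of the robot, y to its left, z up, the work surface at z = 0. Lengths are in m, angles in degrees, forces in N, time in s.
With the tool pointing down it reaches from about 0.4 to 0.825 m from the base axis. Payload 7 kg.
Tool frame: the origin (TCP) lies on the centre line of the jaws, within the pads' length; the fingertips stand 19 mm ahead of it and the grasp point (between the pads) is the TCP; z points along the fingers, y is the line along which they close (so a half turn about z gives the same grasp; the last joint's range is limited). The gripper opens to 88 mm and grips with 3 to 60 N. Pads are 19 mm wide; open, the fingers measure 130 mm over their backs; the gripper's body (78 mm by 193 mm) begins 47 mm behind the grasp point.
Start: joints at [89.101, 20.546, 0.682, 0, -70.136, -16.507], TCP at [0.202, 0.644, 0.223] pointing down, gripper open.
Joint ranges: [-176.03, 176.03], [-82.01, 121.73], [-58.28, 71.71], [-173.87, 95.51], [-174.79, -0.11], [-173.66, 173.66]. Speed limits (degrees/s): [136.94, 136.94, 172.46, 180, 180, 180].

INTERFACE

Orientations are given as [roll, pitch, yaw] about the fixed x, y, z axes, in that order (R = Rz(yaw) Ry(pitch) Rx(roll)).
In Python, from plant import * gives the robot as it stands. The module is installed in compiled form; this text tells all that it offers.
- The arm moves only by the tool play_rows, never from a script. Its argument "deltas" is a list of rows, each a list of 6 numbers: the shift along the world's x, y, z scaled (see below), then the turn, a rotation vector about the world's x, y, z scaled (see below). A call has 1 to 10 rows; each row shifts and turns the commanded pose from where the row before left it; what a row does not reach is not made up. The controller multiplies each number of a shift by 800 mm and each number of a turn by 180 degrees. A row lasts 1/10 s, in which the tool goes at most 50 mm and 8.59 degrees, less where a joint would pass 70% of its speed; a pose out of reach is approached as far as the arm can. A call with a number of a shift or a turn outside -1 to 1 is refused whole. A call with a gripper value outside its range is refused whole. "gripper" is the gripper command: -1 is shut, 1 is fully open, values between are in proportion, set as the call begins (left out, the last holds). The fingers move at their own pace and stop on an object; the grip force is fixed at half the most. Time passes only in rows, so rows that do not move let the fingers close. It gives the time, the measured TCP pose, the force, the opening and the grip force at its end, in the units of the state.
- get_obs(): the state, without advancing time (a new reading comes with each control period).
- snapshot(name): name is "side" or "top" or "wrist"; returns (picture, depth): 480x640x3 uint8, blue, green, red; 480x640 float32, m along the optical axis (not along the pixel's ray), 0 where there is no reading.
- camera_model(name): a dict with "fx", "fy", "cx", "cy" (pixels), "world_to_cam" (4x4, takes a point from world to camera coordinates). Camera axes: x right, y down, z forward; pixel columns grow to the right and rows downward; lengths in m; the calibration is good to about 2 mm. A picture is of the moment at which its call begins: read the wrist's pose just before it. camera_model takes no time and is no camera call; for the wrist camera it gives the pose at the moment of the call.
- close_job(): hands the job in; it is judged then, once.
The state is a dict: "clock": time; "joint_pos": joint angles; "qvel": joint speeds; "tau": joint torques, N m; "tool_pos": TCP position; "orientation": TCP orientation; "force": force on the tool from outside, world axes, zero at the start; "moment": the same for the moment, N m; "opening": finger opening in m; "gripper_force": force on a finger pad.
Only numpy, scipy, OpenCV 4.12 (cv2) and the standard library are available. Lean on these libraries where they do the work, as an engineer would, in place of code of your own. Each camera call takes 0.05 s, during which the arm holds its last target. There are 200 camera calls.

## Working session

There is one attempt and no reset: what is moved stays moved. The work goes in short steps, Python scripts to look and compute and a tool call to move; the robot and the scene stay as the last step left them, time stands still between calls to the robot, and variables do not carry over. Pictures are saved under pics/ and viewed, at most 13 in all, crops included, and the job is handed in when it is done.

Besides the shell and the picture viewer there is one more tool, called after "Emit:" as name(argument=value, ...) on one line, values as JSON. play_rows: Moves the arm, as the interface text tells. Its arguments: {"type":"object","properties":{"deltas":{"type":"array","items":{"type":"array","items":{"type":"number","minimum":-1,"maximum":1}}},"gripper":{"type":"number"}},"required":["deltas"]}

```bash
mkdir -p pics; python3 - <<'E'
from plant import *
import cv2,numpy as np,pickle
d={}
for n in("top","side"):
    p,z=snapshot(n);m=camera_model(n);d[n]=(p,z,m);cv2.imwrite(f"pics/{n}0.png",p);print(n,m)
pickle.dump(d,open("d0.pkl","wb"));print(get_obs())
E
```

```text
top {'fx': 607.6108826590641, 'fy': 607.6108826590641, 'cx': 312.4664429134951, 'cy': 236.4113268219409, 'world_to_cam': array([[-1.90872583e-03, -9.99948402e-01,  9.97747024e-03,
         1.29620909e-02],
       [-9.89836676e-01,  4.70474373e-04, -1.42208065e-01,
         5.80929809e-01],
       [ 1.42196033e-01, -1.01475022e-02, -9.89786500e-01,
         1.16380960e+00],
       [ 0.00000000e+00,  0.00000000e+00,  0.00000000e+00,
         1.00000000e+00]])}
side {'fx': 523.8662362218291, 'fy': 523.8662362218291, 'cx': 321.82244836979703, 'cy': 241.14183724114616, 'world_to_cam': array([[ 0.99840929,  0.05483706,  0.01310672, -0.55546007],
       [ 0.03331268, -0.38619332, -0.92181614,  0.04583155],
       [-0.04548796,  0.92078641, -0.38740576,  1.13406668],
       [ 0.        ,  0.        ,  0.        ,  1.        ]])}
{'clock': 0.1, 'joint_pos': array([ 8.91001980e+01,  2.05875375e+01,  6.38901908e-01, -1.72719804e-02,
       -7.01354208e+01, -1.65079848e+01]), 'qvel': array([-0.01040651,  0.01368034,  0.13484015,  0.0145118 , -0.08804406,
       -0.02329563]), 'tau': array([-1.74645062e-03, -5.84163702e+01,  2.93747020e+01,  7.01543212e+00,
        1.01817143e-02, -5.15695569e-05]), 'tool_pos': array([0.20182474, 0.64365983, 0.22251459]), 'orientation': array([ 1.79914794e+02, -8.31835374e-03, -1.74136616e+01]), 'force': array([-0.4711828 ,  0.4840583 ,  0.75249363]), 'moment': array([ 0.04478934, -0.02861241,  0.06929485]), 'gripper_force': 0.0, 'opening': 0.08745614995808203}
```

View pics/top0.png

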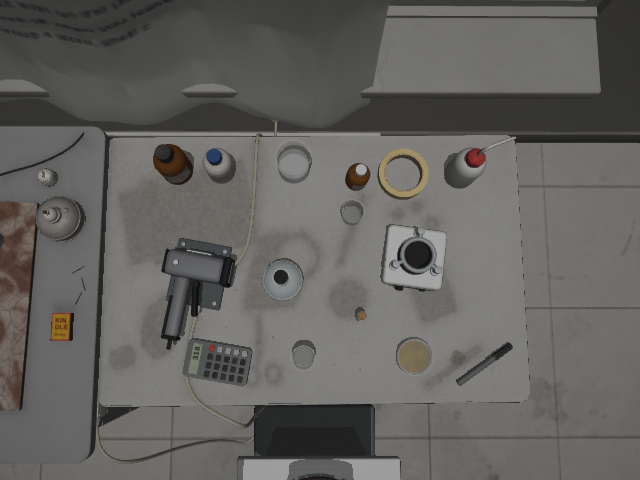

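View pics/side0.png

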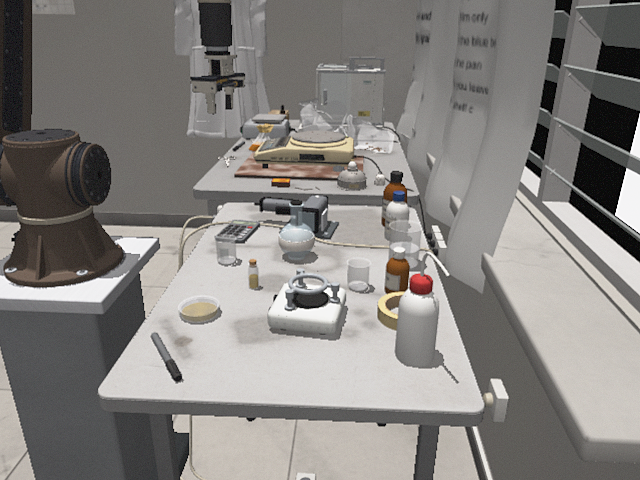

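The overview shows the scanner at about (195,270), with its grip running down to (170,345). The flask bung is at (281,277), the mixer ring at (418,255) and the arm is out of view to the left. Next I'll enlarge the crops.

```bash
python3 - <<'E'
import cv2,pickle,numpy as np
d=pickle.load(open("d0.pkl","rb"));p=d["top"][0]
a=cv2.resize(p[230:360,150:310],None,fx=5,fy=4.6,interpolation=cv2.INTER_CUBIC)[:598]
a=cv2.resize(p[232:352,150:310],None,fx=5,fy=5,interpolation=cv2.INTER_CUBIC)
cv2.imwrite("pics/c1.png",np.clip(a*1.6,0,255).astype('uint8'))
b=cv2.resize(p[215:305,370:470],None,fx=6,fy=6,interpolation=cv2.INTER_CUBIC)
cv2.imwrite("pics/c2.png",b)
E
```

```text
(no output)
```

View pics/c1.png

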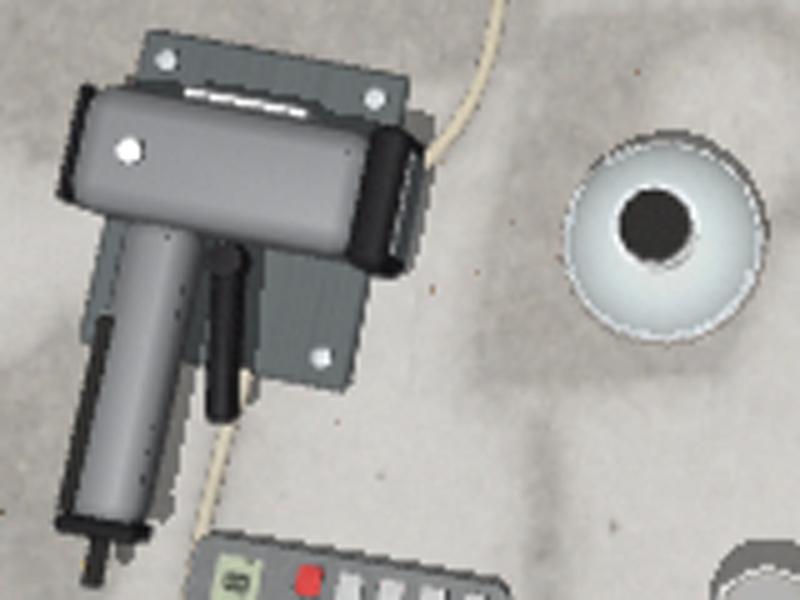

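View pics/c2.png

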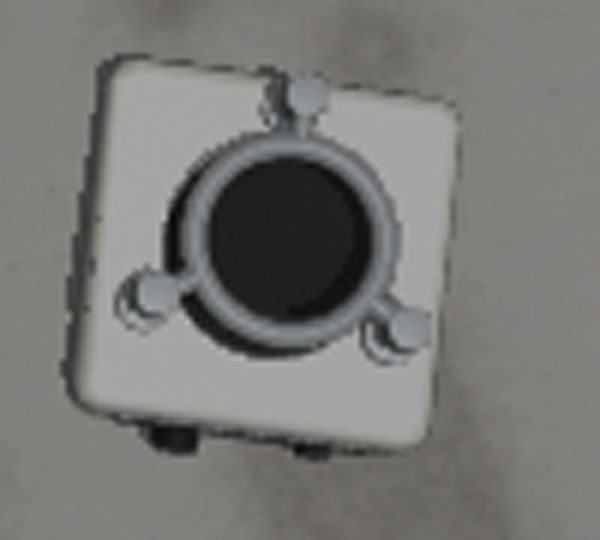

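In crop c1 the plate corners are at (150,30), (410,75), (347,390) and (82,340), the trigger runs (229,260)→(222,415), the grip end is at (103,527), and the flask ball centre is (666,237) with the bung at (656,225). In crop c2 the ring centre is at about (291,239).

```bash
cat > h.py <<'E'
import numpy as np,pickle
from scipy.optimize import least_squares
def ray(m,u,v,z):
    W=np.linalg.inv(m["world_to_cam"]);c=W[:3,3];r=W[:3,:3]@[(u-m["cx"])/m["fx"],(v-m["cy"])/m["fy"],1]
    return c+r*(z-c[2])/r[2]
E
python3 - <<'E'
from h import *
d=pickle.load(open("d0.pkl","rb"));p,D,m=d["top"]
C=lambda u,v,z:ray(m,150+(u+.5)/5-.5,232+(v+.5)/5-.5,z)[:2]
loc=np.array([(100,55),(100,-55),(-30,-55),(-30,55),(73,60),(17,60),(73,-70),(17,-70)])/1e3
w=np.array([C(150,30,.008),C(410,75,.008),C(347,390,.008),C(82,340,.008),C(87,85,.06),C(62,200,.06),C(422,145,.06),C(395,277,.06)])
def R(a):return np.array([[np.cos(a),-np.sin(a)],[np.sin(a),np.cos(a)]])
f=lambda q,l=loc,w=w:(l@R(q[2]).T+q[:2]-w).ravel()
for nm,s in(("plate",slice(0,4)),("all",slice(0,8))):
    q=least_squares(lambda q:f(q,loc[s],w[s]),[.6,.2,0]).x;print(nm,q[:2],np.degrees(q[2]));print(np.round(1e3*f(q,loc[s],w[s]).reshape(-1,2),1))
L=lambda u,v,z:np.round(1e3*R(q[2]).T@(C(u,v,z)-q[:2]),1)
for n,a in dict(gripend=(103,530,.048),gripL=(80,420,.048),gripR=(160,440,.064),gripTopMidL=(113,330,.06),gripR2=(185,320,.06),tipL=(207,400,.059),tipR=(238,400,.059),tip=(222,420,.059),hinge=(229,260,.06)).items():print(n,L(*a))
print("flask ball",C(666.5,237,.041),"bung",C(656,225,.13))
Q=lambda u,v,z:ray(m,370+(u+.5)/6-.5,215+(v+.5)/6-.5,z)
print("ring",Q(291,239,.07),"L/R",Q(183,239,.07),Q(400,239,.07))
ms=d["side"][2];Ds=d["side"][1]
print("mixer base corners",[Q(*a,.04)[:2] for a in((110,55),(460,100),(425,448),(85,405))])
# depth cluster checks
vv,uu=np.mgrid[0:480,0:640];W=np.linalg.inv(m["world_to_cam"])
P=np.stack([(uu-m["cx"])/m["fx"]*D,(vv-m["cy"])/m["fy"]*D,D,np.ones_like(D)],-1)@W.T;P=P[...,:3]
fl=(np.abs(uu-283)<25)&(np.abs(vv-278)<25)
t=P[fl&(P[...,2]>.115)];print("bung",t.mean(0),t[:,2].max())
b=P[fl&(P[...,2]>.045)&(P[...,2]<.075)];
s=least_squares(lambda q:np.linalg.norm(b-q[:3],axis=1)-.04,[*t.mean(0)[:2],.041]);print("ball",s.x,np.sqrt(2*s.cost/len(b)))
r=P[(np.abs(uu-418)<25)&(np.abs(vv-255)<25)&(P[...,2]>.062)&(P[...,2]<.08)]
s=least_squares(lambda q:np.linalg.norm(r[:,:2]-q[:2],axis=1)-.031,[.5,-.17]);print("ring",s.x,len(r),np.sqrt(2*s.cost/len(r)),r[:,2].max())
for n,(u,v) in dict(grip=(175,315),trig=(194,300),tip=(194,312),head=(195,265)).items():print(n,P[v,u])
for n,(u,v) in dict(bot=(361,170),beak=(351,212),vial=(361,314),beak2=(304,354),dish=(414,356)).items():print(n,P[v-3:v+4,u-3:u+4,2].max(),P[v,u])
E
```

```text
plate [0.47660763 0.2471928 ] -10.386230103714379
[[ 1.4  1. ]
 [ 0.1 -1.2]
 [-0.7 -0.8]
 [-0.9  0.9]]
all [0.47608632 0.24759385] -10.847899534683323
[[ 1.2  0.6]
 [-1.  -1.5]
 [-1.6 -0.1]
 [-1.   1.5]
 [ 4.6 -2.3]
 [-5.7  0. ]
 [ 3.6  0.4]
 [-0.3  1.4]]
gripend [-98.1  20.5]
gripL [-58.8  38.4]
gripR [-60.    3.2]
gripTopMidL [-22.6  30.8]
gripR2 [-13.7   4.5]
tipL [-42.  -10.1]
tipR [-39.8 -21.8]
tip [-48.3 -17.4]
hinge [12.  -7.2]
flask ball [0.49655081 0.07048447] bung [0.49443238 0.07089325]
ring [ 0.54161603 -0.1913616   0.07      ] L/R [ 0.54164304 -0.15654597  0.07      ] [ 0.54158875 -0.22652063  0.07      ]
mixer base corners [array([ 0.60659439, -0.13828885]), array([ 0.59141849, -0.25439568]), array([ 0.47610601, -0.23906402]), array([ 0.49032284, -0.12780384])]
bung [0.49336382 0.0708999  0.13742731] 1.234406605239049
ball [0.49446439 0.07149969 0.04065598] 0.0013272646567094538
ring [ 0.5396634  -0.19059439] 621 0.007167663073187589 0.07990561485224768
grip [0.42649703 0.27518673 0.06247044]
trig [0.4550629  0.24029928 0.05932395]
tip [0.43219041 0.23981512 0.05874816]
head [0.52059555 0.23639353 0.07954964]
bot 0.09723590550582806 [ 0.70427947 -0.08158584  0.08790038]
beak 1.234406605239049 [ 0.63701656 -0.06754026  0.00428369]
vial 0.06421096017728667 [ 0.4278215  -0.0804878   0.05902926]
beak2 0.008983403877417473 [0.3497604  0.02919694 0.00116474]
dish 0.022132041920346568 [ 0.34614645 -0.1877006   0.01725957]
```

Emit:
play_rows(deltas=[[0.0296,-0.0471,-0.0075,0,0,0.0038],[0.0296,-0.0471,-0.0075,0,0,0.0038],[0.0296,-0.0471,-0.0075,0,0,0.0038],[0.0296,-0.0471,-0.0075,0,0,0.0038],[0.0296,-0.0471,-0.0075,0,0,0.0038],[0.0296,-0.0471,-0.0075,0,0,0.0038],[0.0296,-0.0471,-0.0075,0,0,0.0038],[0.0296,-0.0471,-0.0075,0,0,0.0038],[0.0296,-0.0471,-0.0075,0,0,0.0038],[0.0296,-0.0471,-0.0075,0,0,0.0038]], gripper=1)

```text
clock: 1.1
tool_pos: [0.4392, 0.2655, 0.1631]
orientation: [-180.0, 0.0, -10.5]
force: [0.8, -0.3, 0.1]
opening: 0.0873
gripper_force: 0.0
```

```bash
python3 - <<'E'
from plant import *
import cv2,pickle
play=0
o=get_obs();m=camera_model("wrist");p,D=snapshot("wrist");print(o["clock"],o["tool_pos"],o["orientation"],o["force"])
pickle.dump((p,D,m),open("w1.pkl","wb"));cv2.imwrite("pics/w1.png",p)
E
```

```text
1.1 [0.43919657 0.26553782 0.16311518] [-1.79997661e+02  2.69826879e-03 -1.05170445e+01] [ 0.75094203 -0.33167066  0.13085387]
```

View pics/w1.png

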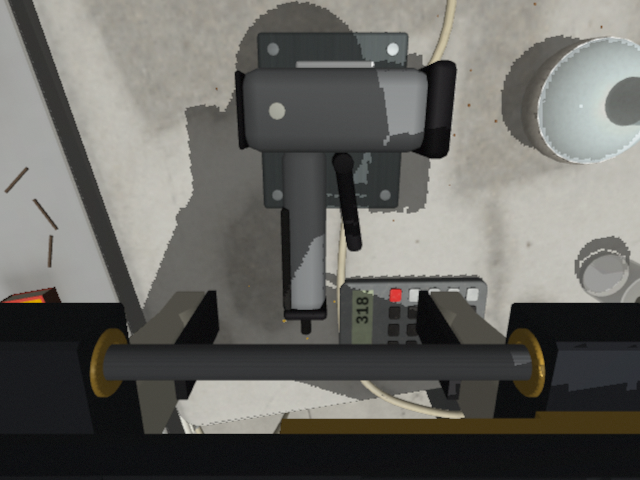

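The wrist view shows the scanner square to the jaws. The grip back edge is at u≈287 and its front at 326, and the trigger runs from its hinge at (343,160) to its tip at (355,250).

```bash
python3 - <<'E'
from h import *
p,D,m=pickle.load(open("w1.pkl","rb"))
a=np.radians(-10.5);T=np.array([.4392,.2655])
for n,(u,v,z) in dict(back=(289,235,.062),back2=(283,235,.048),front=(326,235,.062),tipR=(361,235,.059),tip=(355,250,.059),hinge=(343,160,.059),gripend=(305,318,.048),plateTL=(258,34,.008),plateTR=(407,34,.008),plateBR=(407,209,.008),plateBL=(264,208,.008)).items():
    w=ray(m,u,v,z);e=w[:2]-T;print(n,w[:2].round(4),"rel tool local x,y mm",np.round(1e3*np.array([e@[np.cos(a),np.sin(a)],e@[-np.sin(a),np.cos(a)]]),1), D[v,u])
E
```

```text
back [0.4457 0.2837] rel tool local x,y mm [ 3.  19.1] 0.27097282
back2 [0.4425 0.2898] rel tool local x,y mm [-1.1 24.5] 0.2716558
front [0.441  0.2586] rel tool local x,y mm [ 3.  -6.4] 0.28174606
tipR [0.4357 0.2348] rel tool local x,y mm [  2.2 -30.8] 0.34039834
tip [0.4256 0.2406] rel tool local x,y mm [ -8.9 -27. ] 0.27975282
hinge [0.4887 0.2387] rel tool local x,y mm [ 53.6 -17.3] 0.2614099
gripend [0.3737 0.2869] rel tool local x,y mm [-68.3   9.1] 0.28917387
plateTL [0.5818 0.2819] rel tool local x,y mm [137.2  42.1] 0.28825566
plateTR [0.5623 0.1769] rel tool local x,y mm [137.2 -64.7] 0.2858439
plateBR [0.4347 0.1917] rel tool local x,y mm [  9.  -73.3] 0.33032268
plateBL [0.4567 0.3059] rel tool local x,y mm [ 9.8 42.9] 0.3306617
```

Emit:
play_rows(deltas=[[-0.0025,0.0012,-0.0288,0,0,0],[0,0,-0.0288,0,0,0],[0,0,-0.0288,0,0,0],[0,0,-0.0288,0,0,0],[0,0,-0.0288,0,0,0],[0,0,0,0,0,0]])

```text
clock: 1.75
tool_pos: [0.4351, 0.2664, 0.0454]
orientation: [179.7, 0.2, -10.6]
force: [-0.5, -0.0, -1.1]
opening: 0.0875
gripper_force: 0.0
```

Emit:
play_rows(deltas=[[0,0,0,0,0,0],[0,0,0,0,0,0],[0,0,0,0,0,0],[0,0,0,0,0,0],[0,0,0,0,0,0],[0,0,0,0,0,0],[0,0,0,0,0,0],[0,0,0,0,0,0]], gripper=-0.02)

```text
clock: 2.55
tool_pos: [0.4363, 0.2684, 0.0481]
orientation: [-180.0, 0.0, -10.6]
force: [-5.3, 0.7, 2.1]
opening: 0.0432
gripper_force: 8.1
```

Emit:
play_rows(deltas=[[0,0,0,0,0,0],[0,0,0,0,0,0],[0,0,0,0,0,0],[0,0,0,0,0,0],[0,0,0,0,0,0]], gripper=-0.1)

```text
clock: 3.05
tool_pos: [0.4364, 0.2689, 0.0481]
orientation: [-179.9, 0.0, -10.6]
force: [-5.2, 2.8, 0.8]
opening: 0.042
gripper_force: 30.2
```

```bash
python3 - <<'E'
from plant import *
import cv2,numpy as np
a,_=snapshot("wrist");b,_=snapshot("side")
b=cv2.resize(b[170:270,230:350],None,fx=4,fy=4)
a=cv2.resize(a,(400,300));c=np.zeros((400,800,3),'uint8');c[:300,:400]=a;c[:400,400:800]=b[:,:400]
cv2.imwrite("pics/sq.png",c)
E
```

```text
(no output)
```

View pics/sq.png

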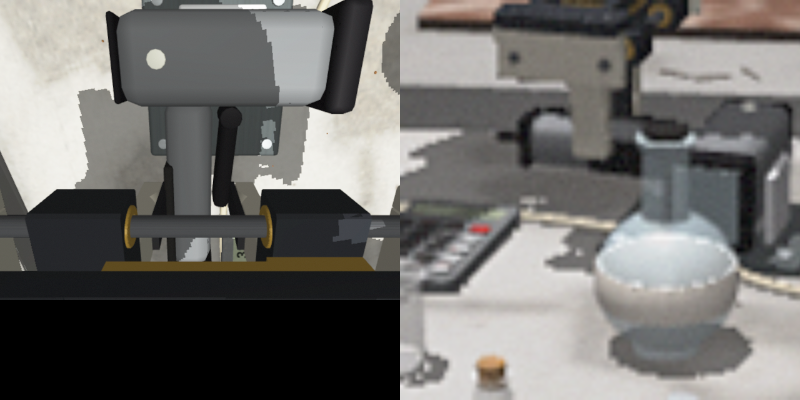

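The trigger now lies parallel to the grip at 30 N, so it is squeezed home, and the flask is undisturbed. Now I'll release it and rise.

Emit:
play_rows(deltas=[[0,0,0,0,0,0],[0,0,0,0,0,0],[0,0,0,0,0,0],[0,0,0,0,0,0],[0,0,0,0,0,0],[0,0,0,0,0,0],[0,0,0,0,0,0],[0,0,0,0,0,0]], gripper=1)

```text
clock: 3.95
tool_pos: [0.4369, 0.2685, 0.0482]
orientation: [-180.0, -0.0, -10.6]
force: [1.3, 0.4, 0.0]
opening: 0.0874
gripper_force: 0.0
```

Emit:
play_rows(deltas=[[0,0,0.03,0,0,0],[0,0,0.05,0,0,0],[0,0,0.05,0,0,0],[0,0,0.05,0,0,0],[0,0,0.03,0,0,0],[0,0,0,0,0,0]])

```text
clock: 4.55
tool_pos: [0.4383, 0.2698, 0.2203]
orientation: [-179.6, -0.2, -10.5]
force: [-0.2, 0.3, -0.9]
opening: 0.0877
gripper_force: 0.0
```

```bash
python3 - <<'E'
from plant import *
import cv2,pickle
o=get_obs();m=camera_model("wrist");p,D=snapshot("wrist");print(o["clock"],o["tool_pos"],o["orientation"],o["joint_pos"])
pickle.dump((p,D,m),open("w2.pkl","wb"));cv2.imwrite("pics/w2.png",p)
E
```

```text
4.55 [0.43829293 0.26975073 0.22031152] [-179.64576249   -0.23384106  -10.54023095] [ 5.35357455e+01  5.21392630e+00 -1.98718963e+01  6.14290757e-02
 -6.44933679e+01  2.58984977e+01]
```

View pics/w2.png

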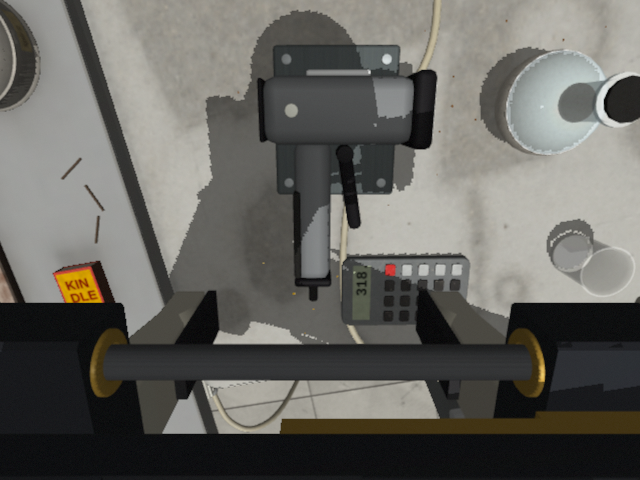

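The trigger has sprung back (it runs (344,152)→(355,225), tilted as at rest), and the flask is still standing at upper right with its bung at (624,98). Now I'll move over the flask.

Emit:
play_rows(deltas=[[0.0142,-0.0497,0,0,0,0],[0.0142,-0.0497,0,0,0,0],[0.0142,-0.0497,0,0,0,0],[0.0142,-0.0497,0,0,0,0],[0.0142,-0.0497,0,0,0,0],[0,0,0,0,0,0]])

```text
clock: 5.2
tool_pos: [0.4933, 0.0656, 0.2148]
orientation: [179.9, 0.1, -10.8]
force: [-0.3, 0.7, -0.9]
opening: 0.0878
gripper_force: 0.0
```

```bash
python3 - <<'E'
from plant import *
from h import *
p,D,m=pickle.load(open("w2.pkl","rb"))
print(ray(m,624,98,.13), ray(m,624,98,.137),D[98,624])
print("ball",ray(m,552,101,.041))
m=camera_model("wrist");p,D=snapshot("wrist");o=get_obs();print(o["tool_pos"],o["force"])
pickle.dump((p,D,m),open("w3.pkl","wb"))
vv,uu=np.mgrid[0:480,0:640];W=np.linalg.inv(m["world_to_cam"])
P=(np.stack([(uu-m["cx"])/m["fx"]*D,(vv-m["cy"])/m["fy"]*D,D,np.ones_like(D)],-1)@W.T)[...,:3]
near=(np.hypot(P[...,0]-.495,P[...,1]-.071)<.03)&(D>0)
for a,b in((.09,.115),(.12,.15)):
    k=P[near&(P[...,2]>a)&(P[...,2]<b)];print(a,len(k),k.min(0),k.max(0)) if len(k) else print("none")
import cv2;cv2.imwrite("pics/w3.png",p)
E
```

```text
[0.49528314 0.07413646 0.13      ] [0.49589495 0.07912223 0.137     ] 0.23666291
ball [0.49573727 0.06740696 0.041     ]
[0.4931912  0.06717974 0.21481904] [-0.1502311   0.12757611 -0.30419599]
0.09 167 [0.49526059 0.05727412 0.09003101] [0.50669552 0.0811731  0.1080576 ]
0.12 1761 [0.47751914 0.05417545 0.12004824] [0.50969914 0.08582072 0.1320101 ]
```

View pics/w3.png

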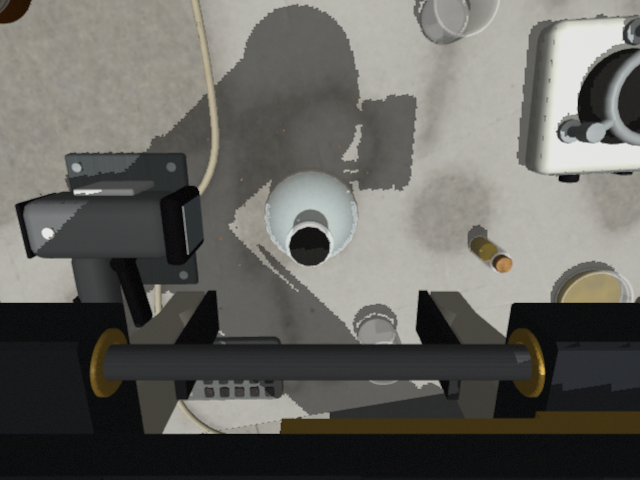

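Bung at (310,245); depth gives the bead centre as (0.494, 0.070), 32 mm wide as it should be. I'll descend onto the neck.

Emit:
play_rows(deltas=[[0.0012,0.0036,-0.02,0,0,0],[0,0,-0.03,0,0,0],[0,0,-0.03,0,0,0],[0,0,-0.03,0,0,0],[0,0,-0.02,0,0,0],[0,0,-0.01,0,0,0],[0,0,0,0,0,0],[0,0,0,0,0,0]])

```text
clock: 6.05
tool_pos: [0.4947, 0.0728, 0.1045]
orientation: [180.0, -0.0, -10.5]
force: [-0.5, -0.4, 0.7]
opening: 0.0876
gripper_force: 0.0
```

Emit:
play_rows(deltas=[[-0.001,-0.0033,-0.002,0,0,0],[0,0,0,0,0,0],[0,0,0,0,0,0]])

```text
clock: 6.35
tool_pos: [0.4939, 0.0697, 0.1031]
orientation: [-180.0, -0.0, -10.6]
force: [-0.7, 0.5, -0.9]
opening: 0.0876
gripper_force: 0.0
```

Emit:
play_rows(deltas=[[0,0,0,0,0,0],[0,0,0,0,0,0],[0,0,0,0,0,0],[0,0,0,0,0,0],[0,0,0,0,0,0],[0,0,0,0,0,0],[0,0,0,0,0,0],[0,0,0,0,0,0],[0,0,0,0,0,0]], gripper=-1)

```text
clock: 7.25
tool_pos: [0.4937, 0.0697, 0.1026]
orientation: [-180.0, -0.0, -10.6]
force: [-0.2, 0.4, 1.3]
opening: 0.0301
gripper_force: 30.0
```

```bash
python3 - <<'E'
from plant import *
import cv2
b,_=snapshot("side");m=camera_model("side")
cv2.imwrite("pics/s4.png",cv2.resize(b[180:275,235:345],None,fx=6,fy=6,interpolation=cv2.INTER_CUBIC))
E
```

```text
(no output)
```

View pics/s4.png

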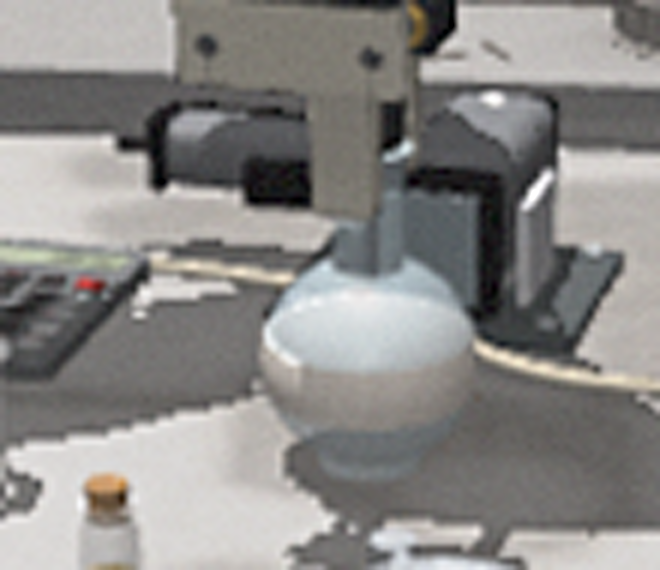

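```bash
python3 - <<'E'
from plant import *
from h import *
m=camera_model("side")
def pr(p):
    c=m["world_to_cam"]@[*p,1];return (np.array([m["fx"]*c[0]/c[2]+m["cx"]-235,m["fy"]*c[1]/c[2]+m["cy"]-180])*6).round()
for n,p in dict(nearTip=(.491,.056,.084),nearTipBack=(.488,.035,.084),TCP=(.4937,.0697,.1026),farTip=(.496,.085,.084),bead=(.494,.07,.121),beadR=(.51,.07,.121),neckR=(.507,.07,.1),neckbot=(.494,.057,.08),under=(.494,.07,0),ballL=(.454,.07,.041),ballR=(.534,.07,.041)).items():print(n,pr(p))
E
```

```text
nearTip [351. 264.]
nearTipBack [337. 285.]
TCP [362. 203.]
farTip [373. 237.]
bead [363. 155.]
beadR [407. 156.]
neckR [399. 211.]
neckbot [360. 274.]
under [365. 461.]
ballL [256. 356.]
ballR [472. 364.]
```

Emit:
play_rows(deltas=[[0,0,0,0,0,0],[0,0,0,0,0,0],[0,0,0,0,0,0],[0,0,-0.0036,0,0,0],[0,0,0,0,0,0],[0,0,0,0,0,0]], gripper=-0.1)

```text
clock: 7.9
tool_pos: [0.4936, 0.0696, 0.0995]
orientation: [180.0, 0.0, -10.6]
force: [0.2, 0.5, -0.0]
opening: 0.0395
gripper_force: 0.0
```

Emit:
play_rows(deltas=[[0,0,0,0,0,0],[0,0,0,0,0,0],[0,0,0,0,0,0],[0,0,0,0,0,0],[0,0,0,0,0,0],[0,0,0,0,0,0]], gripper=-1)

```text
clock: 8.5
tool_pos: [0.4938, 0.0697, 0.0997]
orientation: [-180.0, -0.0, -10.6]
force: [-0.3, 0.4, 0.9]
opening: 0.0296
gripper_force: 30.0
```

Emit:
play_rows(deltas=[[0,0,0.01,0,0,0],[0,0,0.02,0,0,0],[0,0,0.03,0,0,0],[0,0,0.03,0,0,0],[0,0,0.03,0,0,0],[0,0,0.02,0,0,0],[0,0,0.01,0,0,0],[0,0,0,0,0,0],[0,0,0,0,0,0]])

```text
clock: 9.4
tool_pos: [0.4932, 0.0695, 0.219]
orientation: [180.0, 0.1, -10.6]
force: [-0.1, 0.2, -2.2]
opening: 0.0301
gripper_force: 30.0
```

```bash
python3 - <<'E'
from plant import *
import cv2,numpy as np,pickle
o=get_obs();print(o["tool_pos"],o["force"],o["opening"])
mw=camera_model("wrist");w,Dw=snapshot("wrist");b,_=snapshot("side");pickle.dump((w,Dw,mw,b),open("w5.pkl","wb"))
c=np.zeros((480,800,3),'uint8');c[:300,:400]=cv2.resize(w,(400,300));c[:,400:]=cv2.resize(b[130:250,240:340],(400,480));cv2.imwrite("pics/l5.png",c)
E
```

```text
[0.49316186 0.06951675 0.21897677] [-0.06556106  0.17108956 -2.23452085] 0.030128122483497576
```

View pics/l5.png

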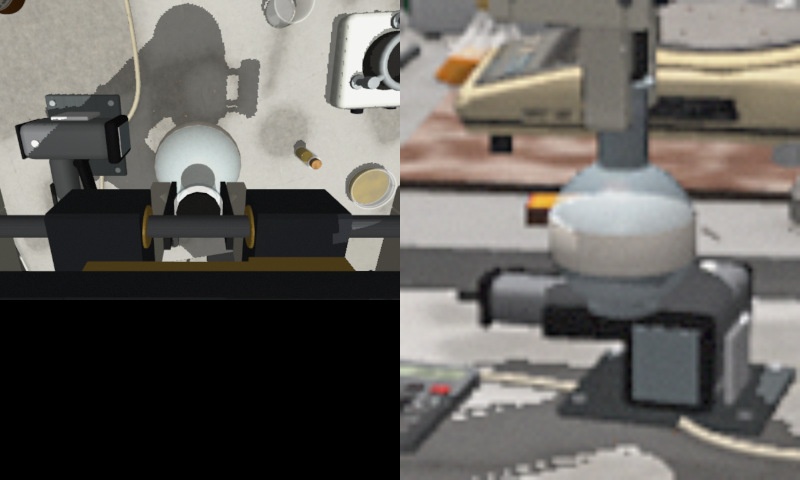

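The flask is lifted upright. I'll carry it to just short of the mixer and look at the ring from close by.

Emit:
play_rows(deltas=[[-0.0059,-0.02,0.005,0,0,0],[-0.0059,-0.045,0.005,0,0,0],[-0.0059,-0.05,0.005,0,0,0],[-0.0059,-0.05,0,0,0,0],[-0.0059,-0.05,0,0,0,0],[-0.0059,-0.05,0,0,0,0],[-0.0059,-0.04,0,0,0,0],[0,-0.0206,0,0,0,0],[0,0,0,0,0,0],[0,0,0,0,0,0]])

```text
clock: 10.5
tool_pos: [0.46, -0.1912, 0.2312]
orientation: [180.0, 0.1, -10.6]
force: [0.2, -0.1, -2.2]
opening: 0.0302
gripper_force: 30.0
```

```bash
python3 - <<'E'
from plant import *
import cv2,numpy as np,pickle
from h import *
o=get_obs();print(o["tool_pos"],o["orientation"],o["force"],o["opening"])
m=camera_model("wrist");w,D=snapshot("wrist");pickle.dump((w,D,m),open("w6.pkl","wb"))
cv2.imwrite("pics/w6.png",w)
vv,uu=np.mgrid[0:480,0:640];W=np.linalg.inv(m["world_to_cam"])
P=(np.stack([(uu-m["cx"])/m["fx"]*D,(vv-m["cy"])/m["fy"]*D,D,np.ones_like(D)],-1)@W.T)[...,:3]
r=np.hypot(P[...,0]-.541,P[...,1]+.191);k=P[(r>.02)&(r<.042)&(D>0)&(P[...,2]>.062)&(P[...,2]<.08)]
if len(k)>50:
    s=least_squares(lambda q:np.hypot(np.hypot(k[:,0]-q[0],k[:,1]-q[1])-.031,k[:,2]-q[2])-.0045,[.541,-.191,.07],loss="soft_l1",f_scale=.001);print(len(k),s.x,np.sqrt(np.mean(s.fun**2)))
E
```

```text
[ 0.45998629 -0.19120453  0.23118002] [ 1.79999074e+02  6.58713233e-02 -1.06491676e+01] [ 0.16538846 -0.1042218  -2.20647227] 0.030219066471978532
3382 [ 0.54066585 -0.19197678  0.07014219] 0.0015990145796536443
```

View pics/w6.png

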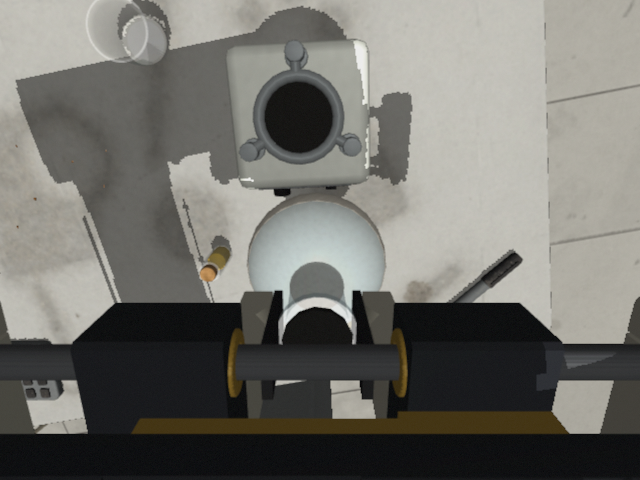

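The ring at (298,116) is fitted at (0.5407, -0.1920, 0.0701), which matches the given 70 mm height. Next I'll measure the held ball and bead relative to the TCP.

```bash
python3 - <<'E'
from h import *
w,D,m=pickle.load(open("w6.pkl","rb"))
vv,uu=np.mgrid[0:480,0:640];W=np.linalg.inv(m["world_to_cam"])
P=(np.stack([(uu-m["cx"])/m["fx"]*D,(vv-m["cy"])/m["fy"]*D,D,np.ones_like(D)],-1)@W.T)[...,:3]
k=P[(uu>255)&(uu<380)&(vv>200)&(vv<258)&(P[...,2]>.13)&(P[...,2]<.21)]
s=least_squares(lambda q:np.linalg.norm(k-q[:3],axis=1)-.04,[.46,-.19,.17],loss="soft_l1",f_scale=.001);print(len(k),s.x,np.sqrt(np.mean(s.fun**2)),s.x-[.46,-.1912,.2312])
k=P[(uu>282)&(uu<353)&(vv>296)&(vv<342)&(P[...,2]>.235)&(P[...,2]<.3)]
print(len(k),k.min(0),k.max(0))
E
```

```text
6308 [ 0.45934956 -0.19106736  0.17242708] 0.0004783658810476727 [-0.00065044  0.00013264 -0.05877292]
2986 [ 0.45712122 -0.20668433  0.23505451] [ 0.47626894 -0.177077    0.26336896]
```

Emit:
play_rows(deltas=[[0.02,-0.0011,0,0,0,0],[0.03,0,0,0,0,0],[0.03,0,0,0,0,0],[0.0218,0,0,0,0,0],[0,0,0,0,0,0],[0,0,-0.018,0,0,0],[0,0,-0.022,0,0,0],[0,0,-0.016,0,0,0],[0,0,0,0,0,0],[0,0,0,0,0,0]])

```text
clock: 11.55
tool_pos: [0.5422, -0.1915, 0.1872]
orientation: [180.0, 0.0, -10.5]
force: [0.4, 0.1, -0.8]
opening: 0.0296
gripper_force: 30.0
```

Emit:
play_rows(deltas=[[-0.0011,-0.0006,-0.008,0,0,0],[0,0,-0.008,0,0,0],[0,0,-0.008,0,0,0],[0,0,-0.006,0,0,0],[0,0,0,0,0,0],[0,0,0,0,0,0]])

```text
clock: 12.15
tool_pos: [0.5412, -0.1922, 0.1628]
orientation: [180.0, 0.0, -10.6]
force: [-0.5, -0.3, -1.3]
opening: 0.0298
gripper_force: 30.0
```

Emit:
play_rows(deltas=[[0,0,-0.003,0,0,0],[0,0,-0.003,0,0,0],[0,0,0,0,0,0],[0,0,0,0,0,0]])

```text
clock: 12.55
tool_pos: [0.5415, -0.1923, 0.1586]
orientation: [180.0, -0.0, -10.6]
force: [-1.6, 0.0, 3.0]
opening: 0.0301
gripper_force: 30.0
```

Contact is at about the expected height. I'll press on in small steps.

Emit:
play_rows(deltas=[[0,0,-0.003,0,0,0],[0,0,-0.003,0,0,0],[0,0,-0.003,0,0,0],[0,0,0,0,0,0],[0,0,0,0,0,0]])

```text
clock: 13.05
tool_pos: [0.5414, -0.1923, 0.1512]
orientation: [180.0, -0.0, -10.6]
force: [-1.6, -0.3, 6.8]
opening: 0.0298
gripper_force: 30.0
```

Emit:
play_rows(deltas=[[0,0,-0.003,0,0,0],[0,0,-0.002,0,0,0],[0,0,0,0,0,0],[0,0,0,0,0,0]])

```text
clock: 13.45
tool_pos: [0.5415, -0.1924, 0.1475]
orientation: [180.0, -0.0, -10.5]
force: [-3.1, 0.6, 8.1]
opening: 0.03
gripper_force: 30.0
```

Emit:
play_rows(deltas=[[0,0,-0.0015,0,0,0],[0,0,-0.001,0,0,0],[0,0,0,0,0,0],[0,0,0,0,0,0]])

```text
clock: 13.85
tool_pos: [0.5419, -0.1925, 0.1462]
orientation: [180.0, -0.1, -10.5]
force: [-2.9, 0.0, 12.4]
opening: 0.0301
gripper_force: 30.0
```

Emit:
play_rows(deltas=[[0,0,-0.001,0,0,0],[0,0,0,0,0,0],[0,0,0,0,0,0]])

```text
clock: 14.15
tool_pos: [0.5423, -0.1927, 0.1461]
orientation: [180.0, -0.2, -10.5]
force: [-3.6, 1.2, 16.1]
opening: 0.0298
gripper_force: 30.0
```

The force steps up at TCP z 0.146, the predicted home height. I'll check the ring drop and tilt by depth.

```bash
python3 - <<'E'
from plant import *
from h import *
m=camera_model("wrist");w,D=snapshot("wrist");import cv2
def pts(D,m):
    vv,uu=np.mgrid[0:480,0:640];W=np.linalg.inv(m["world_to_cam"])
    return (np.stack([(uu-m["cx"])/m["fx"]*D,(vv-m["cy"])/m["fy"]*D,D,np.ones_like(D)],-1)@W.T)[...,:3][D>0]
_,D0,m0=pickle.load(open("w6.pkl","rb"))
for P in(pts(D0,m0),pts(D,m)):
    d=P[:,:2]-[.5407,-.192];r=np.hypot(*d.T);k=P[(r>.042)&(r<.058)&(d[:,0]>.02)&(P[:,2]>.045)&(P[:,2]<.1)]
    print(len(k),np.percentile(k[:,2],[50,90,98]) if len(k) else 0)
    b=P[(r<.045)&(P[:,2]>.07)&(P[:,2]<.12)&(d[:,0]>.01)]
    if len(b)>200:
        s=least_squares(lambda q:np.linalg.norm(b-q,axis=1)-.04,[.541,-.192,.087],loss="soft_l1",f_scale=.001);print("ball",s.x,np.sqrt(np.mean(s.fun**2)))
o=get_obs();print(o["tool_pos"],o["force"],o["opening"])
E
```

```text
377 [0.07462161 0.07593315 0.07647413]
ball [ 0.54991936 -0.19241788  0.10514836] 0.002714543049701988
570 [0.05940528 0.06057167 0.06100606]
ball [ 0.54191819 -0.19234753  0.08741417] 0.0004483430081345858
[ 0.54225296 -0.19268152  0.14612868] [-3.51906958  0.79471412 15.90454162] 0.030070547102158215
```

```bash
python3 -c "
from plant import *
print(close_job())"
```

```text
the job is handed in; nothing more can be done
None
```

I squeezed and released the scanner trigger, then moved the flask to the mixer. I handed the job in with the flask still gripped and the ring pressed fully down: about 15 mm by depth, at roughly 16–18 N. The judge's result was not shown.

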